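Change the cone on the citrus press

ROBOT

A 6-joint arm with a two-finger parallel gripper is mounted at the origin on a cart in front of the work surface, level with it; the furniture and walls round the work are solid. World frame = base frame: x ahead of the robot, y to its left, z up, the work surface at z = 0. Lengths are in mm, angles in rad, forces in N, time in s.
With the tool pointing down it reaches from about 350 to 975 mm from the base axis. Payload 7.1 kg.
Tool frame: the origin (TCP) lies between the finger pads, 19 mm behind the fingertips; this is the grasp point; z points along the fingers, y is the line along which they close (so a half turn about z gives the same grasp; the last joint's range is limited). The gripper opens to 88 mm and grips with 3 to 60 N. Pads are 20 mm wide; open, the fingers measure 115 mm over their backs; the gripper's body (75 mm by 178 mm) begins 61 mm behind the grasp point.
Start: joints at [1.293, 0.423, 1.63, -0, 1.089, -0.019], TCP at [159.919, 604.178, 241.375] pointing down, gripper open.
Joint ranges: [-3, 3], [-0.9, 2.11], [0.09, 2.58], [-1.31, 4.45], [0.11, 2.69], [-2.54, 2.54]. Speed limits (rad/s): [2.39, 2.39, 3.01, 3.14, 3.14, 3.14].

INTERFACE

Orientations are given as a rotation vector (axis times angle).
In Python, from workcell import get_obs, get_image, camera_model, close_job, look_for, outline_of, pinpoint gives the robot as it stands.
- The arm moves only by the shell command python3 -m jog 'ROWS'. ROWS is text: rows parted by semicolons, each of 7 numbers parted by spaces: the shift along the tool's x, y, z as a fraction of full scale, then the turn, a rotation vector about the tool's x, y, z as a fraction of full scale, then the closure, from -1 (fully open) to 1 (shut). A call has 1 to 8 rows; each row is the pose to reach, as a shift and turn from the pose commanded when the call began, along the tool's axes at that moment; what a row does not reach only later rows make up. Full scale, the value 1, is 0.2 m for a shift and 30 degrees for a turn. A row lasts 1/10 s, in which the tool goes at most 50 mm and 8.59 degrees, less where a joint would pass 70% of its speed; a pose out of reach is approached as far as the arm can. A call with a number of a shift or a turn outside -1 to 1 is refused whole. A call with a gripper value outside its range is refused whole. The fingers move at their own pace and stop on an object; the grip force is fixed at half the most. Time passes only in rows, so rows that repeat a pose let the fingers close. It gives the time, the measured TCP pose, the force, the opening and the grip force at its end, in the units of the state.
- get_obs(): the state, without advancing time (a new reading comes with each control period).
- get_image(name): name is "scene" or "top" or "wrist"; returns the picture (400x640x3 uint8, red, green, blue); there is no depth.
- camera_model(name): a dict with "fx", "fy", "cx", "cy" (pixels), "origin" and "orientation" of the camera in the world; the wrist camera has in their place "tool_from_camera" (4x4, takes a point from camera to tool coordinates, whose origin is the TCP and whose axes are the flange's). Camera axes: x right, y down, z forward; pixel columns grow to the right and rows downward; lengths in mm; the calibration is good to about 2 mm. The wrist camera is an equidistant fisheye: a pixel r from the principal point sees the ray r / f radians off the axis. A picture is of the moment at which its call begins: read the wrist's pose just before it. camera_model takes no time and is no camera call.
- close_job(): hands the job in; it is judged then, once.
Trained networks look in the newest picture that a camera, given by its name, has taken for a name from the list of things; names that differ only in an ending like _2 or _b are one class to them, and where a whole thing is asked for, a point or a joint stands for the part that bears it (a point fixed in the world has none). Each returns a list of dicts, best first, with "confidence" (0 to 1); they miss things now and then, are a little off and sometimes report something else, mostly with a low value. They report only what shows in the picture. A call takes as long as a camera call. They do not tell look-alikes from the thing itself.
- look_for(target, camera): "xyz" ([x, y, z] in mm, in the coordinates of the camera as it stood for that picture, good to about 4 mm: the middle of the surface that is visible of it).
- outline_of(target, camera): "mask" (400x640 bool, what is visible of it).
- pinpoint(target, camera): "xyz" ([x, y, z] in mm, in the coordinates of the camera as it stood for that picture, good to about 4 mm: a listed point, or the origin of a listed thing).
The state is a dict: "t": time; "qpos": joint angles; "qvel": joint speeds; "joint_torque": joint torques, N m; "ee_pos": TCP position; "orientation": TCP orientation; "ft_force": force on the tool from outside, world axes, zero at the start; "moment": the same for the moment, N m; "width": finger opening in mm; "grasp_force": force on a finger pad.
Only numpy, scipy, OpenCV 4.12 (cv2) and the standard library are available. Lean on these libraries where they do the work, as an engineer would, in place of code of your own. Each camera call takes 0.05 s, during which the arm holds its last target. There are 200 camera calls.

TASK

The electric citrus press has its small lemon cone on. Lift that cone off and stand it upright on the round brown coaster, then fit the large orange cone in its place: turn it until the slots inside it mesh with the splines of the drive spindle and it slides fully home, then press it down so that the sprung spindle is pushed right down and the press would run. Finish holding: keep the large cone gripped and pressed down, do not let go, and leave the mug, the tumbler and the salt shaker alone.

Things in the scene. Friction and masses are not known exactly. Their poses are not given: they have to be found in the camera images.
- juicer: Electric citrus press, fixed on the worktop: round steel base 136 mm across, white bowl on it, 156 mm across the rim; rim 100 mm above the worktop, strainer plate inside it at 82 mm. Pouring spout on its own -x side, reaching 108 mm from the axis. Origin: on the axis at worktop height, z up.
- spindle: Drive spindle in the middle of the bowl. Origin: on the axis, centre of the top face of its black round collar (24 mm across), which is the seat for a cone, 98 mm above the worktop when not pressed. z up; its x and y axes run along the splines. It can turn about z, but only against stiff motor gearing (0.08 N m).
- spline_tops (a point): Point on the spindle's axis, 18 mm above the collar, level with the rounded tops of four black splines that stand on the collar in a cross (4 mm thick, reaching 10 mm from the axis, along the spindle's x and y). A round-ended steel pilot pin, 6.4 mm thick, rises 7 mm above this point. Axes as the spindle's. Splines under a turning load bind: ease back a little, then push.
- plunger (a joint): How far the spindle is pushed down against its spring, in m: 0 up, 0.005 at its stop (right down). It takes about 5 N to start it and 9 N to push it right down; a cone's own weight does not move it. The press runs from 0.0035 on.
- small_cone: Small grey ribbed lemon cone, at first on the spindle. 50 mm high; skirt 62 mm across, 4 mm thick, at the bottom. Origin: on the axis, level with the skirt's underside; z to the tip. Cross-shaped socket underneath, slots 6 mm wide along its x and y axes; the four heavier ribs that run over the skirt stand over the slots. Home: origin 2 mm below the spindle's. About 0.08 kg.
- small_cone_grip (a point): Point on the small cone's axis, 26 mm above its origin: TCP height for a grasp from above. The ribs are upright and 36 mm across from 5 to 32 mm above the origin; a dome follows.
- large_cone: Large grey ribbed orange cone, at first standing on the worktop. 62 mm high; skirt 84 mm across, 4 mm thick. Origin, axes, heavier ribs and socket as on the small cone; it fits in four positions a quarter turn apart (to about 0.1 rad), pilot pin first. Splines not meshed: it stops 18 mm too high. Home: origin 2 mm below the spindle's, pressed or not. About 0.12 kg.
- large_cone_grip (a point): Point on the large cone's axis, 26 mm above its origin: TCP height for a grasp from above. The ribs are upright and 52 mm across from 5 to 32 mm above the origin; a dome follows.
- coaster: Round flat light-brown coaster on the worktop, loose, 94 mm across, 10 mm thick. Origin: centre of its underside.
- mug: Patterned white mug, loose bystander, 82 mm wide, 94 mm high, origin at the centre of its underside.
- tumbler: Clear drinking glass, loose bystander, 78 mm across, 94 mm high, origin at the centre of its underside.
- salt_shaker: Glass salt shaker, loose bystander, 44 mm across, 90 mm high, origin at the centre of its underside.
Mind the look-alikes: they are no part of the job. Leave any green or red look-alike of the small_cone alone.

How it is judged (in metres and radians):
On the way, in this order (a step that is already met when the one before it is completed fails the run):
1. the small cone stands upright on the coaster, released (horizontal distance between small_cone and coaster below 0.03 m and z of small_cone in the frame of coaster below 0.014 m and angle between small_cone's own z axis and vertical below 0.1 rad and linear speed of small_cone below 0.02 m/s and contact force between the fingers and small_cone below 0.1 N), for 0.2 s.
2. the large cone is meshed with the spindle and fully home (horizontal distance between large_cone and spindle below 0.003 m and z of large_cone in the frame of spindle below 0.001 m), for 0.2 s.
At the end, for the whole second after the job is handed in: Large cone home on the spindle (3 mm of its axis, origin at most 1 mm above the spindle's, upright to 0.1 rad), fingers holding it and pressing with over 4 N, plunger down over 3.5 mm; small cone upright (0.1 rad) and at rest on the flat-lying coaster, within 30 mm of its centre (all of step 2 and angle between each of large_cone, small_cone's own z axis and vertical below 0.1 rad and value of joint plunger above 0.0035 m and contact force between large_cone and spindle above 4 N and contact force between the fingers and large_cone above 2 N and horizontal distance between small_cone and coaster below 0.03 m and z of small_cone in the frame of coaster below 0.014 m and height (world z) of coaster below 0.01 m and linear speed of small_cone below 0.02 m/s); the arm keeps its last pose, push and grip.
It fails at once if the mug is pushed by more than 30 mm or tipped (distance of mug from where it was at the start of the episode above 0.03 m or angle between mug's own z axis and vertical above 0.4 rad).
It fails at once if the tumbler is pushed by more than 30 mm or tipped (distance of tumbler from where it was at the start of the episode above 0.03 m or angle between tumbler's own z axis and vertical above 0.4 rad).
It fails at once if the salt shaker is pushed by more than 30 mm or tipped (distance of salt_shaker from where it was at the start of the episode above 0.03 m or angle between salt_shaker's own z axis and vertical above 0.4 rad).
It also fails if it takes over 67 s, if anything falls off the work surface, if the arm or the gripper's body presses on something with over 40 N, if the wrist force passes 120 N, or if a joint passes its speed limit or range.

## Working session

There is one attempt and no reset: what is moved stays moved. The work goes in short steps, Python scripts to look and compute and a shell command to move; the robot and the scene stay as the last step left them, time stands still between calls to the robot, and variables do not carry over. Pictures are saved under pics/ and viewed, at most 10 in all, crops included, and the job is handed in when it is done.

```bash
mkdir -p pics; cat > h.py <<'E'
import numpy as np, cv2
from scipy.spatial.transform import Rotation as R
from workcell import *
def campose(name,obs):
    m=camera_model(name)
    if name=='wrist':
        T=np.array(m['tool_from_camera']);A=R.from_rotvec(obs['orientation']).as_matrix()
        return m,A@T[:3,:3],A@T[:3,3]+np.array(obs['ee_pos'])
    o=np.array(m['orientation'],float)
    Rm=o if o.shape==(3,3) else R.from_rotvec(o).as_matrix()
    return m,Rm,np.array(m['origin'])
def ray(name,obs,px):
    m,A,o=campose(name,obs); u=(px[0]-m['cx'])/m['fx'];v=(px[1]-m['cy'])/m['fy']
    if name=='wrist':
        r=np.hypot(u,v);d=np.array([u/r*np.sin(r),v/r*np.sin(r),np.cos(r)]) if r>1e-9 else np.array([0,0,1.])
    else: d=np.array([u,v,1.])
    d=A@d; return o,d/np.linalg.norm(d)
def atz(name,obs,px,z):
    o,d=ray(name,obs,px); return o+d*(z-o[2])/d[2]
def proj(name,obs,P):
    m,A,o=campose(name,obs);c=A.T@(np.array(P)-o)
    if name=='wrist':
        h=np.hypot(c[0],c[1]);t=np.arctan2(h,c[2]);c=np.array([c[0]/h*t,c[1]/h*t,1.])
    return np.array([m['fx']*c[0]/c[2]+m['cx'],m['fy']*c[1]/c[2]+m['cy']])
def world(name,obs,xyz):
    m,A,o=campose(name,obs); return A@np.array(xyz)+o
def tri(rays):
    M=np.zeros((3,3));b=np.zeros(3)
    for o,d in rays:
        P=np.eye(3)-np.outer(d,d);M+=P;b+=P@o
    return np.linalg.solve(M,b)
def save(im,f): cv2.imwrite('pics/'+f,cv2.cvtColor(im,cv2.COLOR_RGB2BGR))
E
cat > a.py <<'E'
from h import *
o=get_obs(); print(o)
for c in ('scene','top'):
    print(c,camera_model(c))
    im=get_image(c); save(im,c+'0.png')
    for t in ('spindle','small_cone','small_cone_grip','large_cone','large_cone_grip','coaster','juicer','mug','tumbler','salt_shaker'):
        for d in pinpoint(t,c)[:4]:
            if d['confidence']>.2:
                w=world(c,o,d['xyz']);print(c,t,round(d['confidence'],2),w.round(1),proj(c,o,w).round())
print(camera_model('wrist'))
E
python3 a.py
```

```text
{'t': 0.0, 'qpos': array([ 1.29300089e+00,  4.23843975e-01,  1.63069584e+00, -1.89814243e-06,
        1.08858101e+00, -1.89755844e-02]), 'qvel': array([ 0.00123235, -0.00076555, -0.00118532, -0.00109976,  0.00070209,
        0.00167925]), 'joint_torque': array([-3.49872234e-04, -5.44612670e+01, -2.73680806e+01,  6.44295802e-02,
        2.24564545e-02, -1.48402714e-04]), 'ee_pos': array([159.77820175, 603.68451362, 240.59741922]), 'orientation': array([-4.05389043e-01, -3.11510023e+00,  2.37429034e-03]), 'ft_force': array([-0.04657712,  0.06049802,  0.21667727]), 'moment': array([ 0.01097746, -0.02166857,  0.0194386 ]), 'grasp_force': 0.0, 'width': 87.55872626974502}
scene {'fx': 444.87634653906576, 'fy': 444.87634653906576, 'cx': 323.7082046344471, 'cy': 197.96815494964125, 'origin': array([-319.15421857, -649.34594386, 1071.18398653]), 'orientation': array([-2.10451145,  1.02052237, -0.46320915])}
scene small_cone 0.79 [ 459.5 -136.2   -2.2] [348. 258.]
scene small_cone 0.6 [505.6  46.2  96. ] [312. 203.]
scene small_cone 0.54 [ 578.  -140.1    3.6] [370. 236.]
scene small_cone 0.47
[... 1996 characters left out ...]
2.974e+02 5.000e-01] [252. 174.]
top mug 0.21 [ 474.1 -319.7    3. ] [427. 248.]
top tumbler 0.65 [671.6 177.7  -1.3] [289. 167.]
top tumbler 0.64 [501.9  44.4 125.1] [318. 207.]
top salt_shaker 0.64 [ 574.5 -441.    -3. ] [467. 226.]
{'fx': 309.70691628693146, 'fy': 309.70691628693146, 'cx': 311.6284981934118, 'cy': 203.68093078758918, 'tool_from_camera': array([[-2.57675110e-05, -9.58524279e-01, -2.85010888e-01,
         7.85582328e+01],
       [ 9.99999997e-01, -4.44475956e-05,  5.90734927e-05,
        -6.80399699e-01],
       [-6.92914256e-05, -2.85010886e-01,  9.58524277e-01,
        -1.41390506e+02],
       [ 0.00000000e+00,  0.00000000e+00,  0.00000000e+00,
         1.00000000e+00]])}
```

```bash
python3 - <<'E'
import cv2
a=cv2.imread('pics/scene0.png')[150:320,210:480];cv2.imwrite('pics/c1.png',cv2.resize(a,None,fx=2.9,fy=2.9,interpolation=3))
E
```

```text
(no output)
```

View pics/c1.png

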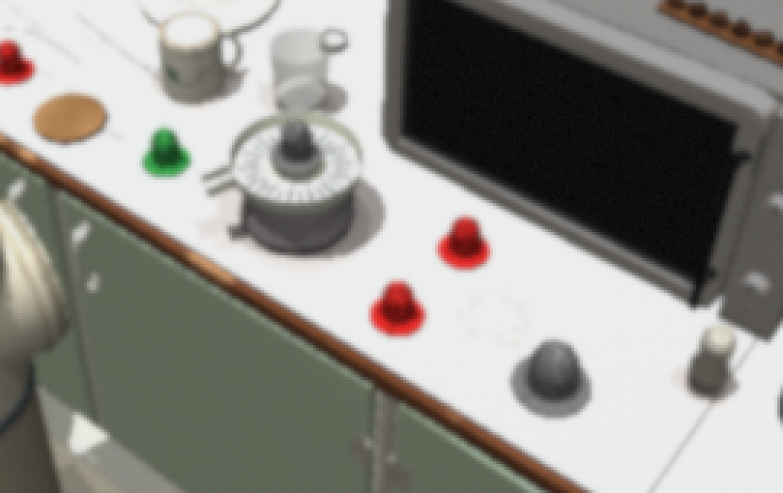

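Grey small cone on the press is at scene (312,200). The green cone at (268,205) and the reds at (348,258), (370,236) and (215,172) are look-alikes. The task's cone is the grey one, which sits on the spindle. The large grey cone is at (400,280) and the coaster at (234,191).

```bash
cat > go.py <<'E'
# usage: go.py x y z p  -> shift/turn in move units from the present pose (p: tool y = (sin p, cos p))
import sys; from h import *
o=get_obs(); A=R.from_rotvec(o['orientation']).as_matrix()
x,y,z,p=map(float,sys.argv[1:5]); s,c=np.sin(p),np.cos(p)
B=np.array([[-c,s,0],[s,c,0],[0,0,-1.]])
print('t',round(o['t'],2),'pos',o['ee_pos'].round(1),'p',round(np.arctan2(A[0,1],A[1,1]),3),'F',o['ft_force'].round(1),'w',round(o['width'],1),'g',round(o['grasp_force'],1))
print((A.T@(np.array([x,y,z])-o['ee_pos'])/200).round(3),(R.from_matrix(A.T@B).as_rotvec()/np.deg2rad(30)).round(3))
E
S='-.8 -.75 0 0 0 -.494 -1'; python3 -m jog '-.8 -.75 0 0 0 -.494 -1;-.8 -.75 0 0 0 -.494 -1;-.8 -.75 0 0 0 -.494 -1;-.8 -.75 0 0 0 -.494 -1;-.8 -.75 0 0 0 -.494 -1;-.8 -.75 0 0 0 -.494 -1'; python3 go.py 505 46 240 0
```

```text
t: 1.7
ee_pos: [277.3, 416.2, 241.6]
orientation: [0.005, 3.141, -0.001]
ft_force: [0.0, 0.4, -1.0]
width: 87.8
grasp_force: 0.0
t 1.7 pos [277.3 416.2 241.6] p 0.003 F [ 0.   0.4 -1. ] w 87.8 g 0.0
[-1.145 -1.847  0.009] [-0.001  0.    -0.007]
```

```bash
python3 -m jog '-.57 -.92 0 0 0 0 -1;-.57 -.92 0 0 0 0 -1;-.57 -.92 0 0 0 0 -1;-.57 -.92 0 0 0 0 -1;-.57 -.92 0 0 0 0 -1' >/dev/null; python3 -m jog '-.57 -.92 0 0 0 0 -1;-.57 -.92 0 0 0 0 -1;-.57 -.92 0 0 0 0 -1;-.57 -.92 0 0 0 0 -1;-.57 -.92 0 0 0 0 -1;-.57 -.92 0 0 0 0 -1;-.57 -.92 0 0 0 0 -1'; python3 go.py 505 46 240 0
cat > look.py <<'E'
import sys; from h import *
o=get_obs(); im=get_image('wrist'); save(im,sys.argv[1]+'.png'); np.save(sys.argv[1]+'.npy',np.r_[o['ee_pos'],o['orientation']])
for t in sys.argv[2:]:
    for d in pinpoint(t,'wrist')[:3]:
        if d['confidence']>.2:
            w=world('wrist',o,d['xyz']);print(t,round(d['confidence'],2),w.round(1),proj('wrist',o,w).round())
E
python3 look.py w1 small_cone small_cone_grip juicer spindle
python3 - <<'E'
import cv2
a=cv2.imread('pics/w1.png');a=a[100:300,210:430];cv2.imwrite('pics/w1c.png',cv2.resize(a,None,fx=3,fy=3,interpolation=2))
E
```

```text
t: 2.9
ee_pos: [503.7, 51.3, 241.1]
orientation: [-0.0, -3.141, -0.001]
ft_force: [-0.2, 0.7, -0.6]
width: 87.5
grasp_force: 0.0
t 2.9 pos [503.7  51.3 241.1] p 0.0 F [-0.2  0.7 -0.6] w 87.5 g 0.0
[-0.006 -0.026  0.005] [ 0.001 -0.002 -0.   ]
small_cone 0.79 [478.2 235.9  -3. ] [450. 160.]
small_cone 0.77 [477.5 521.4   1.4] [587. 170.]
small_cone 0.75 [ 454.  -133.5   -0.7] [172. 142.]
small_cone_grip 0.9 [476.7 233.9  19.5] [455. 161.]
small_cone_grip 0.84 [ 447.3 -130.7   20.4] [167. 139.]
small_cone_grip 0.82 [477.7 520.   27.3] [596. 173.]
juicer 0.96 [505.1  44.5  -6.5] [307. 177.]
juicer 0.21 [501.9  45.2  92. ] [306. 195.]
```

View pics/w1c.png

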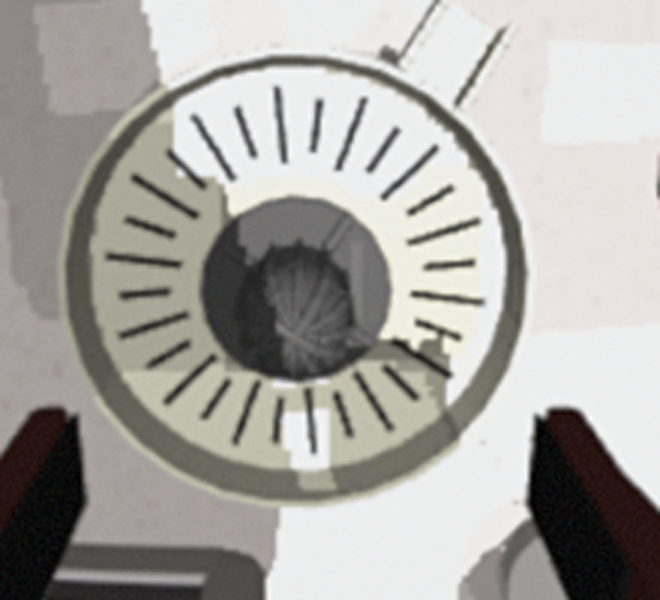

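The crop shows the press with the grey cone centred near wrist px (309,196). Its heavy ribs run at about 55° in the image (mod 90), and the spout points to the upper right. The measured grip height of 123–126 mm agrees with the expected 122 mm.

```bash
python3 - <<'E'
from h import *
v=np.load('w1.npy');o=dict(ee_pos=v[:3],orientation=v[3:]);print(atz('wrist',o,(308.7,196.3),100))
for n in('scene','top'):
  print([ (d['confidence'],world(n,o,d['xyz']).round(1)) for d in [x for x in [] ]])
# two-view check of the cone (grip-point pixels in scene and top)
print(tri([ray('scene',o,proj('scene',o,[506.4,47.3,122.9])),ray('top',o,proj('top',o,[504.6,47,125.8])),ray('wrist',o,(308.7,196.3))]))
E
python3 go.py 505 46 122 0; python3 -m jog '-.005 -.026 0 0 0 0 -1;-.005 -.026 .3 0 0 0 -1;-.005 -.026 .58 0 0 0 -1;-.005 -.026 .58 0 0 0 -1;-.005 -.026 .58 0 0 0 -1'; python3 go.py 505 46 122 0
```

```text
[501.57880343  47.98062757 100.        ]
[]
[]
[500.34014044  46.37565121 126.97436554]
t 3.15 pos [503.6  51.5 241.5] p -0.002 F [-0.4 -0.2 -0.2] w 87.6 g 0.0
[-0.007 -0.027  0.597] [ 0.    -0.     0.003]
t: 3.65
ee_pos: [503.1, 44.9, 122.9]
orientation: [0.0, -3.136, 0.001]
ft_force: [-0.4, 0.1, 0.8]
width: 87.5
grasp_force: 0.0
t 3.65 pos [503.1  44.9 122.9] p -0.0 F [-0.4  0.1  0.8] w 87.5 g 0.0
[-0.009  0.006  0.004] [-0.001 -0.011  0.   ]
```

```bash
python3 -m jog '0 .005 0 0 0 0 1;0 .005 0 0 0 0 1;0 .005 0 0 0 0 1;0 .005 0 0 0 0 1;0 .005 0 0 0 0 1;0 .005 0 0 0 0 1;0 .005 0 0 0 0 1;0 .005 0 0 0 0 1'; python3 go.py 505 46 222 0
```

```text
t: 4.45
ee_pos: [505.2, 46.5, 125.6]
orientation: [0.001, 3.141, 0.001]
ft_force: [-1.1, 4.6, 3.2]
width: 34.8
grasp_force: 30.0
t 4.45 pos [505.2  46.5 125.6] p 0.0 F [-1.1  4.6  3.2] w 34.8 g 30.0
[ 0.001 -0.002 -0.482] [ 0.002  0.    -0.001]
```

```bash
python3 -m jog '0 0 -.06 0 0 0 1;0 0 -.15 0 0 0 1;0 0 -.3 0 0 0 1;0 0 -.5 0 0 0 1;0 0 -.5 0 0 0 1'; python3 go.py 459 387 222 0; python3 look.py w2 spindle spline_tops; python3 - <<'E'
import cv2
a=cv2.imread('pics/w2.png');a=a[100:300,210:430];cv2.imwrite('pics/w2c.png',cv2.resize(a,None,fx=3,fy=3,interpolation=2))
E
```

```text
t: 4.95
ee_pos: [508.0, 46.0, 229.9]
orientation: [0.0, 3.133, 0.0]
ft_force: [0.3, -0.8, -1.3]
width: 34.9
grasp_force: 30.0
t 4.95 pos [508.   46.  229.9] p 0.0 F [ 0.3 -0.8 -1.3] w 34.9 g 30.0
[0.245 1.705 0.038] [ 0.     0.016 -0.   ]
spindle 0.8 [504.4  42.9  93.2] [309. 195.]
spline_tops 0.51 [506.7  48.7 113.1] [315. 203.]
```

View pics/w2c.png

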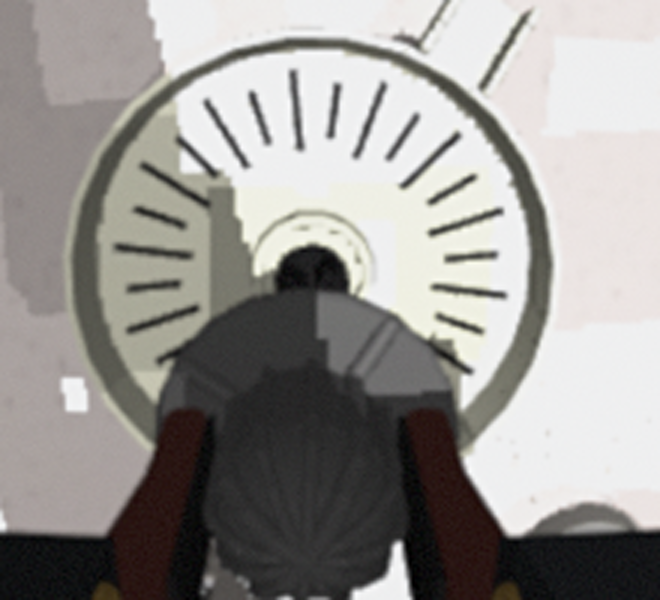

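The cone is in the grip and off the spindle, so the bowl is free. Next is the coaster.

```bash
python3 -m jog '.12 .85 0 0 0 0 1;.12 .85 0 0 0 0 1;.12 .85 0 0 0 0 1;.12 .85 0 0 0 0 1' >/dev/null;python3 -m jog '.12 .85 0 0 0 0 1;.12 .85 0 0 0 0 1;.12 .85 0 0 0 0 1;.12 .85 0 0 0 0 1;.12 .85 0 0 0 0 1'; python3 look.py w3 coaster; python3 go.py 459 387 46 0
```

```text
t: 6.0
ee_pos: [455.7, 388.2, 223.1]
orientation: [0.005, -3.139, 0.002]
ft_force: [-0.2, -0.1, -1.0]
width: 34.4
grasp_force: 30.0
coaster 0.68 [459.1 384.1  -3.7] [309. 182.]
t 6.1 pos [456.2 385.3 223.4] p -0.001 F [ 0.6 -0.6 -0.5] w 34.5 g 30.0
[-0.016  0.011  0.887] [-0.005 -0.005  0.002]
```

```bash
python3 -m jog '-.01 .01 .3 0 0 0 1;-.01 .01 .6 0 0 0 1;-.01 .01 .8 0 0 0 1;-.01 .01 .88 0 0 0 1;-.01 .01 .88 0 0 0 1;-.01 .01 .88 0 0 0 1'; python3 go.py 459 387 36 0
```

```text
t: 6.7
ee_pos: [459.4, 386.7, 49.3]
orientation: [-0.002, -3.141, 0.002]
ft_force: [0.5, -0.3, -0.9]
width: 34.6
grasp_force: 30.0
t 6.7 pos [459.4 386.7  49.3] p 0.001 F [ 0.5 -0.3 -0.9] w 34.6 g 30.0
[0.002 0.001 0.067] [-0.002 -0.002 -0.003]
```

```bash
python3 -m jog '0 0 .03 0 0 0 1;0 0 .045 0 0 0 1;0 0 .05 0 0 0 1;0 0 .05 0 0 0 1'; python3 -m jog '0 0 .01 0 0 0 1;0 0 .01 0 0 0 1;0 0 .01 0 0 0 1'
```

```text
t: 7.1
ee_pos: [459.4, 388.2, 40.0]
orientation: [0.0, 3.141, 0.001]
ft_force: [0.7, -0.0, -1.1]
width: 34.5
grasp_force: 30.0
t: 7.4
ee_pos: [459.6, 388.5, 39.0]
orientation: [-0.001, 3.14, 0.001]
ft_force: [-1.8, -2.8, 11.8]
width: 34.6
grasp_force: 30.0
```

Contact is felt at about 38–39 mm, so I'll ease up a little, open and retreat.

```bash
python3 -m jog '0 0 -.005 0 0 0 .6;0 0 -.005 0 0 0 -1;0 0 -.005 0 0 0 -1;0 0 -.005 0 0 0 -1;0 0 -.005 0 0 0 -1;0 0 -.005 0 0 0 -1;0 0 -.005 0 0 0 -1'; python3 -m jog '0 0 -.1 0 0 0 -1;0 0 -.3 0 0 0 -1;0 0 -.5 0 0 0 -1;0 0 -.75 0 0 0 -1;0 0 -.95 0 0 0 -1;0 0 -.95 0 0 0 -1'; python3 look.py w4 small_cone coaster; python3 go.py 475 -317 235 0
```

```text
t: 8.1
ee_pos: [459.2, 388.0, 38.3]
orientation: [-0.0, -3.142, 0.0]
ft_force: [0.7, 0.1, 0.0]
width: 79.3
grasp_force: 0.0
t: 8.7
ee_pos: [461.8, 390.1, 234.8]
orientation: [0.0, 3.133, 0.011]
ft_force: [0.3, -0.6, 0.8]
width: 87.9
grasp_force: 0.0
small_cone 0.75 [460.2 387.8   7. ] [309. 176.]
small_cone 0.74 [4.786e+02 5.185e+02 5.000e-01] [410. 190.]
small_cone 0.72 [475.9 238.7  -4.1] [196. 188.]
coaster 0.47 [459.2 385.1  32.9] [306. 180.]
t 8.85 pos [458.8 387.6 227.8] p 0.0 F [-0.   0.1 -0.2] w 87.7 g 0.0
[-0.082 -3.523 -0.034] [-0.001 -0.001 -0.   ]
```

```bash
python3 - <<'E'
import cv2
a=cv2.imread('pics/w4.png');a=a[80:300,180:460];cv2.imwrite('pics/w4c.png',cv2.resize(a,None,fx=2,fy=2,interpolation=2))
E
```

```text
(no output)
```

View pics/w4c.png

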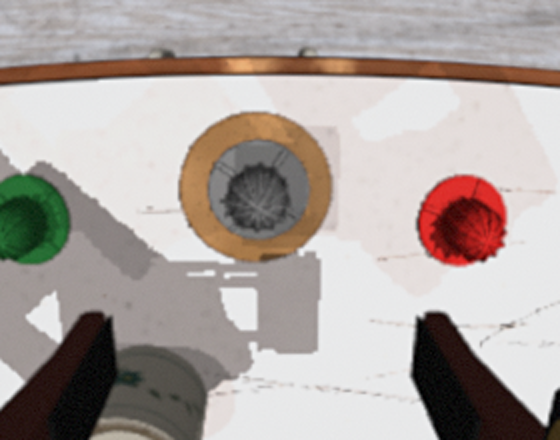

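The small cone stands upright, centred on the coaster (crop (258,190)). Next I look at the bare spindle.

```bash
python3 -m jog '-.17 -.85 0 0 0 0 -1;-.17 -.85 0 0 0 0 -1;-.17 -.85 0 0 0 0 -1;-.17 -.85 0 0 0 0 -1' >/dev/null;python3 -m jog '-.17 -.85 0 0 0 0 -1;-.17 -.85 0 0 0 0 -1;-.17 -.85 0 0 0 0 -1;-.17 -.85 .2 0 0 0 -1;-.17 -.85 .34 0 0 0 -1;-.17 -.85 .34 0 0 0 -1'; python3 look.py w5 spindle spline_tops;  python3 go.py 475 -317 215 0;python3 - <<'E'
from h import *
v=np.load('w5.npy');o=dict(ee_pos=v[:3],orientation=v[3:]);c=proj('wrist',o,[505,46,116]);print(c)
# rectify: orthographic-like view of plane z=116, 10 px/mm, right=+y, up=-x
N=600;yy,xx=np.meshgrid(np.linspace(-30,30,N)+46,np.linspace(-30,30,N)+505)
M=np.array([[proj('wrist',o,[xx[i,j],yy[i,j],116]) for j in range(0,N,10)] for i in range(0,N,10)],np.float32)
M=cv2.resize(M,(N,N));im=cv2.imread('pics/w5.png');r=cv2.remap(im,M[...,0],M[...,1],cv2.INTER_CUBIC)
r=cv2.convertScaleAbs(r,alpha=1.8,beta=10)
cv2.imwrite('pics/w5r.png',r)
E
```

```text
t: 9.85
ee_pos: [523.3, 46.8, 155.4]
orientation: [-0.003, -3.131, 0.001]
ft_force: [-0.7, -0.0, 0.3]
width: 88.0
grasp_force: 0.0
spindle 0.9 [505.   43.5  94.1] [308. 205.]
spline_tops 0.6 [507.3  50.4 115.3] [319. 218.]
spline_tops 0.38 [456.4 384.5   3.5] [579. 147.]
t 10.0 pos [527.1  48.4 160.3] p -0.0 F [ 0.3 -0.2 -0.1] w 87.8 g 0.0
[ 0.261 -1.827 -0.273] [-0.    -0.002  0.001]
[311.38343208 214.62030251]Traceback (most recent call last):
  File "<stdin>", line 5, in <module>
  File "h.py", line 21, in proj
    m,A,o=campose(name,obs);c=A.T@(np.array(P)-o)
          ~~~~~~~^^^^^^^^^^
  File "h.py", line 5, in campose
    m=camera_model(name)
ValueError: time passes only in moves, steps and waits
```

```bash
sed -i 's/^from workcell import \*/from workcell import *\nimport functools; camera_model=functools.cache(camera_model)/' h.py
cat > rect.py <<'E'
# rect.py pic x y z half alpha : rectified view of plane z, right=+y, up=-x
import sys; from h import *
f=sys.argv[1];x,y,z,h,al=map(float,sys.argv[2:7])
v=np.load(f+'.npy');o=dict(ee_pos=v[:3],orientation=v[3:])
N=60;g=np.linspace(-h,h,N)
M=np.array([[proj('wrist',o,[x+a,y+b,z]) for b in g] for a in g],np.float32)
M=cv2.resize(M,(560,560));im=cv2.imread('pics/'+f+'.png')
cv2.imwrite('pics/'+f+'r.png',cv2.convertScaleAbs(cv2.remap(im,M[...,0],M[...,1],cv2.INTER_CUBIC),alpha=al,beta=15))
E
python3 look.py w6 spindle; python3 rect.py w6 505 46 116 25 2.2
```

```text
spindle 0.69 [500.8  45.4  94.7] [308. 191.]
```

View pics/w6r.png

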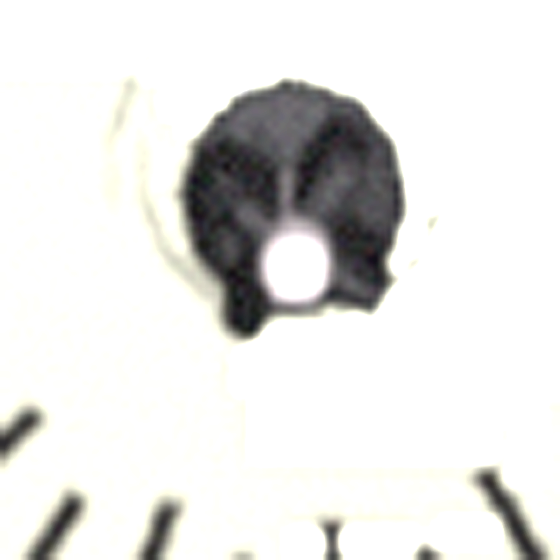

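Rectified view: the collar is centred at (293,190). The spline ends are at about (243,325), (355,130), (375,297) and (215,160), so the cross lies at about 55° from image right (mod 90). That agrees with the small cone's ribs. On to the large cone.

```bash
python3 -m jog '0 0 -.3 0 0 0 -1;.13 -.3 -.3 0 0 0 -1;.13 -.5 -.3 0 0 0 -1;.13 -.7 -.3 0 0 0 -1;.13 -.9 -.3 0 0 0 -1;.13 -.91 -.3 0 0 0 -1' >/dev/null;python3 -m jog '.13 -.92 0 0 0 0 -1;.13 -.92 0 0 0 0 -1;.13 -.92 0 0 0 0 -1;.13 -.92 .25 0 0 0 -1;.13 -.92 .35 0 0 0 -1;.13 -.92 .35 0 0 0 -1;.13 -.92 .35 0 0 0 -1;.13 -.92 .35 0 0 0 -1'; python3 look.py w7 large_cone large_cone_grip; python3 go.py 475 -317 28 0; python3 rect.py w7 475 -317 4 52 1.6
```

```text
t: 11.5
ee_pos: [476.6, -317.4, 152.3]
orientation: [-0.002, 3.139, -0.002]
ft_force: [0.2, -0.6, -0.0]
width: 88.0
grasp_force: 0.0
large_cone 0.91 [ 474.7 -316.4   -1. ] [313. 193.]
large_cone 0.27 [666.  178.   -1.4] [595. 303.]
large_cone_grip 0.84 [ 476.1 -310.    19.6] [320. 200.]
t 11.65 pos [ 476.2 -317.6  152.1] p -0.001 F [0.6 0.1 0.2] w 87.9 g 0.0
[0.008 0.004 0.62 ] [-0.003  0.004  0.002]
```

View pics/w7r.png

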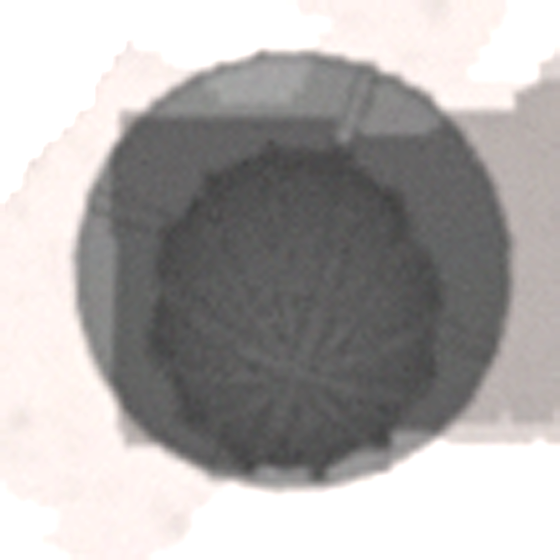

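The large cone's skirt is centred at about (294,269), which gives roughly (474,-315). Its heavy ribs are at 68° and 73°, about 70°, so it needs to turn about +15° about tool z when fitting.

```bash
python3 -m jog '.005 .008 .2 0 0 0 -1;.005 .008 .4 0 0 0 -1;.005 .008 .55 0 0 0 -1;.005 .008 .615 0 0 0 -1;.005 .008 .615 0 0 0 -1;.005 .008 .615 0 0 0 -1;.005 .008 .615 0 0 0 -1'; python3 go.py 475 -316 28 0
```

```text
t: 12.35
ee_pos: [475.2, -317.1, 29.1]
orientation: [0.0, 3.139, -0.003]
ft_force: [-0.1, -0.9, 0.7]
width: 87.8
grasp_force: 0.0
t 12.35 pos [ 475.2 -317.1   29.1] p 0.0 F [-0.1 -0.9  0.7] w 87.8 g 0.0
[0.001 0.006 0.006] [-0.003  0.005 -0.   ]
```

```bash
python3 -m jog '0 0 0 0 0 0 1;0 0 0 0 0 0 1;0 0 0 0 0 0 1;0 0 0 0 0 0 1;0 0 0 0 0 0 1;0 0 0 0 0 0 1;0 0 0 0 0 0 1;0 0 0 0 0 0 1'; python3 -m jog '0 0 -.1 0 0 0 1;0 0 -.3 0 0 0 1;0 0 -.5 0 0 0 1;0 0 -.7 0 0 0 1;0 0 -.9 0 0 0 1;0 0 -.9 0 0 0 1;0 0 -.9 0 0 0 1'; python3 go.py 505 46.5 209 0.26; python3 look.py w8 large_cone large_cone_grip; python3 -c "
import cv2
a=cv2.imread('pics/w8.png')[140:340,210:430];cv2.imwrite('pics/w8c.png',cv2.resize(a,None,fx=2.7,fy=2.7,interpolation=2))"
```

```text
t: 13.15
ee_pos: [474.1, -316.3, 27.4]
orientation: [-0.0, -3.141, -0.0]
ft_force: [-0.4, 0.9, 3.0]
width: 49.6
grasp_force: 30.0
t: 13.85
ee_pos: [474.3, -316.6, 207.9]
orientation: [0.0, 3.14, -0.002]
ft_force: [-0.6, 0.7, -1.8]
width: 50.0
grasp_force: 30.0
t 13.85 pos [ 474.3 -316.6  207.9] p 0.0 F [-0.6  0.7 -1.8] w 50.0 g 30.0
[-0.154  1.815 -0.007] [-0.002  0.003  0.496]
large_cone 0.87 [ 472.3 -317.6  178.8] [311. 245.]
large_cone 0.41 [621.  302.9  -4.7] [617. 260.]
large_cone_grip 0.74 [ 474.3 -315.5  197.9] [315. 263.]
```

View pics/w8c.png

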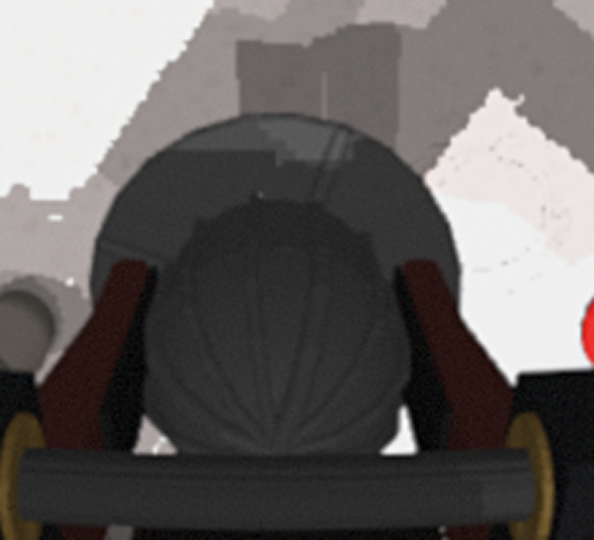

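```bash
python3 -c "
from h import *
v=np.load('w8.npy');o=dict(ee_pos=v[:3],orientation=v[3:])
for z in (23,25,27): print(z,(atz('wrist',o,(312.2,181.5),v[2]-z)-v[:3]).round(1))
" ; python3 -m jog '-.08 .3 0 0 0 0 1;-.08 .5 0 0 0 0 1;-.08 .7 0 0 0 0 1;-.08 .91 0 0 0 0 1;-.08 .91 0 0 0 0 1;-.08 .91 0 0 0 0 1' >/dev/null; python3 -m jog '-.075 .3 0 0 0 0 1;-.075 .5 0 0 0 .2 1;-.075 .7 0 0 0 .4 1;-.075 .905 0 0 0 .5 1;-.075 .905 0 0 0 .5 1;-.075 .905 0 0 0 .5 1;-.075 .905 0 0 0 .5 1'; python3 look.py w9 juicer spindle; python3 go.py 505 46.5 155 0.26;python3 go.py 505 46.5 155 0.26
```

```text
23 [-42.4  -0.3 -23. ]
25 [-41.9  -0.3 -25. ]
27 [-41.5  -0.3 -27. ]
t: 15.3
ee_pos: [505.2, 45.2, 206.9]
orientation: [-0.412, -3.114, 0.001]
ft_force: [0.2, -0.2, -1.2]
width: 50.0
grasp_force: 30.0
juicer 0.73 [501.4  43.6  -3.8] [310. 179.]
t 15.45 pos [505.2  45.2 207.2] p 0.264 F [ 0.8  0.5 -2.1] w 50.1 g 30.0
[0.003 0.006 0.261] [-0.    -0.    -0.007]
t 15.45 pos [505.2  45.2 207.2] p 0.264 F [ 0.8  0.5 -2.1] w 50.1 g 30.0
[0.003 0.006 0.261] [-0.    -0.    -0.007]
```

```bash
python3 -m jog '.002 .006 .12 0 0 0 1;.002 .006 .22 0 0 0 1;.002 .006 .27 0 0 0 1;.002 .006 .29 0 0 0 1;.002 .006 .30 0 0 0 1;.002 .006 .305 0 0 0 1'; python3 -m jog '0 0 .01 0 0 0 1;0 0 .02 0 0 0 1;0 0 .02 0 0 0 1'
```

```text
t: 16.05
ee_pos: [505.6, 47.7, 146.9]
orientation: [0.411, 3.114, 0.0]
ft_force: [-0.6, -0.9, 0.3]
width: 50.1
grasp_force: 30.0
t: 16.35
ee_pos: [504.6, 47.8, 142.2]
orientation: [-0.41, -3.114, 0.0]
ft_force: [-1.7, -0.9, -2.5]
width: 49.8
grasp_force: 30.0
```

```bash
python3 -m jog '0 0 .01 0 0 0 1;0 0 .02 0 0 0 1;0 0 .02 0 0 0 1'; python3 -m jog '0 0 .01 0 0 0 1;0 0 .015 0 0 0 1;0 0 .015 0 0 0 1'
```

```text
t: 16.65
ee_pos: [504.4, 48.2, 138.0]
orientation: [-0.41, -3.113, -0.0]
ft_force: [-3.0, 2.6, -2.1]
width: 50.0
grasp_force: 30.0
t: 16.95
ee_pos: [504.3, 48.2, 134.9]
orientation: [-0.41, -3.113, -0.0]
ft_force: [-3.3, 2.4, 0.6]
width: 50.2
grasp_force: 30.0
```

```bash
python3 -m jog '.005 .004 .02 0 0 0 1;.005 .004 .03 0 0 0 1;.005 .004 .04 0 0 0 1;.005 .004 .04 0 0 0 1'; python3 -c "
from h import *
o=get_obs();print(o['moment'])"
```

```text
t: 17.35
ee_pos: [504.0, 48.6, 126.9]
orientation: [-0.41, -3.114, 0.001]
ft_force: [-3.2, -4.7, -1.5]
width: 49.9
grasp_force: 30.0
[-0.66862477  0.57090449  0.02303642]
```

Sliding home. Now seat it, then press in small steps while watching the force.

```bash
python3 -m jog '0 -.003 .005 0 0 0 1;0 -.003 .01 0 0 0 1;0 -.003 .01 0 0 0 1;0 -.003 .01 0 0 0 1'; python3 -m jog '0 0 .005 0 0 0 1;0 0 .01 0 0 0 1;0 0 .01 0 0 0 1;0 0 .01 0 0 0 1'
```

```text
t: 17.75
ee_pos: [504.0, 48.4, 125.3]
orientation: [-0.41, -3.114, -0.0]
ft_force: [-3.6, 0.1, -0.6]
width: 50.2
grasp_force: 30.0
t: 18.15
ee_pos: [504.1, 48.4, 123.4]
orientation: [-0.41, -3.114, -0.0]
ft_force: [-5.7, 1.0, 1.9]
width: 50.0
grasp_force: 30.0
```

```bash
python3 -m jog '.005 0 .005 0 0 0 1;.005 0 .01 0 0 0 1;.005 0 .01 0 0 0 1;.005 0 .01 0 0 0 1'; python3 -m jog '0 0 .005 0 0 0 1;0 0 .01 0 0 0 1;0 0 .01 0 0 0 1;0 0 .01 0 0 0 1'
```

```text
t: 18.55
ee_pos: [503.9, 48.5, 121.7]
orientation: [0.41, 3.113, 0.0]
ft_force: [-1.6, -2.6, 3.0]
width: 50.4
grasp_force: 30.0
t: 18.95
ee_pos: [503.8, 48.5, 119.6]
orientation: [0.41, 3.113, 0.0]
ft_force: [-1.0, -3.6, 5.7]
width: 50.0
grasp_force: 30.0
```

```bash
python3 -m jog '0 -.003 .005 0 0 0 1;0 -.003 .01 0 0 0 1;0 -.003 .01 0 0 0 1;0 -.003 .01 0 0 0 1'; python3 -m jog '0 0 .005 0 0 0 1;0 0 .01 0 0 0 1;0 0 .01 0 0 0 1;0 0 .01 0 0 0 1'
```

```text
t: 19.35
ee_pos: [503.9, 48.4, 118.2]
orientation: [0.41, 3.113, 0.001]
ft_force: [-3.2, -0.5, 11.6]
width: 50.1
grasp_force: 30.0
t: 19.75
ee_pos: [504.3, 48.3, 117.7]
orientation: [0.41, 3.112, 0.002]
ft_force: [-7.5, -1.6, 29.5]
width: 49.9
grasp_force: 30.0
```

```bash
python3 -m jog '.003 0 -.002 0 0 0 1;.003 0 -.002 0 0 0 1;.003 0 -.002 0 0 0 1;.003 0 -.002 0 0 0 1'; python3 - <<'E'
from h import *
o=get_obs();get_image('top')
for t in('small_cone','coaster','large_cone','mug','tumbler','salt_shaker'):
  for d in pinpoint(t,'top')[:5]:
    if d['confidence']>.35: print(t,world('top',o,d['xyz']).round(1))
o=get_obs();print(o['ee_pos'],o['ft_force'],o['moment'])
E
```

```text
t: 20.15
ee_pos: [504.2, 48.3, 117.9]
orientation: [0.41, 3.111, 0.002]
ft_force: [-5.2, -0.8, 22.6]
width: 50.2
grasp_force: 30.0
small_cone [482.5 522.1  -2.4]
small_cone [ 4.520e+02 -1.351e+02 -2.000e-01]
small_cone [ 583.5 -137.9    6.4]
mug [621.1 300.5   0.7]
tumbler [ 6.692e+02  1.792e+02 -1.000e-01]
salt_shaker [ 5.745e+02 -4.370e+02  2.000e-01]
[504.19388009  48.34232938 117.84449808] [-5.50165121 -1.40532776 23.83811731] [-0.37897405  0.8624396  -0.05636493]
```

The push is steady at about 23 N against the stop. The spring gave over about 5 mm of travel and the bystanders have not moved, so I'm handing in.

```bash
python3 -c "
from workcell import close_job
print(close_job())"
```

```text
the job is handed in; nothing more can be done
None
```

I handed the job in at about 20.5 s with the small cone upright on the coaster and the large cone meshed, home, gripped and pressed to the plunger's stop at about 23 N; the hand-in returned no verdict, so whether it passed is unconfirmed.

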